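# Take the wheel cap off a disc-resurfacing machine, thread hand unknown

### The job

Get the disc-resurfacing machine ready for a wheel change: first fold its clear cover back on its stiff hinge until it stands about 110 degrees open, leaning a little past upright, where it stays by itself. Then unscrew the fluted cap that retains the wheel and lift it off the spindle; its thread may be left- or right-handed, so try it one way and, if it only tightens, the other, and leave the wheel seated and the other things on the table where they are. Finish while still holding the cap in the gripper, upright and still, at least 5 cm above where it sat.

Things in the scene. Friction and masses are not known exactly. Their poses are not given: they have to be found in the camera images.
- machine: fixed light-grey bench machine for resurfacing optical discs, 270 mm deep (x), 309 mm wide (y). Origin on the table under the spindle axis; x points from its front to its hinge side, z up. Deck round the bay 85 mm above the table, x -125..145, y -105..120 mm. Along its -y side a closed drive housing, y -189..-104 mm, 130 mm high (a dial on it to 142 mm).
- cover (a joint): angle of the clear cover about its hinge, rad: 0 = closed flat on the deck, pi/2 = upright, 1.92 = 110 degrees, stop at 2.6. It is found part open, over the spindle. The hinge is stiff: the cover stays at whatever angle it is left, and takes 2 to 7 N pushed square at its free rim.
- cover_rim (a point): middle of the cover's free rim (lower outer edge of its front wall), 210 mm from the hinge line; it moves up and back on a circle about it as the cover opens. The cover is an inverted tray of clear smoky plastic with dark rims, 210 x 190 mm wide, 75 mm deep, walls 4 mm; standing, its open side faces the machine's front, its closed top is behind. Closed, the point's axes are the machine's.
- cover_hinge (a point): middle of the cover's hinge line, 120 mm behind the spindle axis and 87 mm above the table; the line is parallel to the machine's y axis.
- cap_center (a point): dark-grey screw cap, axis upright; this point is on its axis half-way up its 60 mm height (120 mm above the table when seated). Skirt and shoulder 50 mm in diameter, 26 mm high, then a fluted hand knob 32 mm in diameter, from 4 mm below to 30 mm above this point: grip the knob, which leaves the fingertips little room above the shoulder. Found screwed down, as far as it rests on the wheel.
- spindle (a point): fixed point on the spindle axis, 90 mm above the table: the level of the wheel's top, on which the cap's rim sits.
- wheel_center (a point): centre of the grey abrasive wheel under the cap: ring of 100 mm outer and 40 mm inner diameter, 14 mm thick, loose over a 37 mm hub collar on an aluminium platen that does not turn; this point is 83 mm above the table when seated. The bay round it is a recess of about 190 x 170 mm, floor 70 mm above the table.
- drive: bystander: hard disk drive, 147 x 102 x 24 mm, origin under its centre
- driver: bystander: screwdriver, 190 mm long, lying along its x axis
- tape: bystander: roll of parcel tape, 72 mm in diameter, 19 mm high, lying on top of the machine's control housing near its rear; origin under its centre
- spare_wheel: bystander: spare abrasive wheel lying on the table, 100 mm in diameter, 14 mm thick, origin under its centre
- fan: bystander: square black case fan, 92 x 92 x 25 mm, lying flat, origin under its centre
- cleaner: bystander: white bottle of cleaner, 60 mm in diameter, 150 mm high, origin under its centre
- cap: the same cap, 60 to 100 g; origin on its axis under its skirt. A coarse three-start thread in it is right-hand (loosens counter-clockwise from above) or left-hand (clockwise): it differs between machines and cannot be seen. The wrong way it goes tight in about 10 degrees and stays down; the right way it climbs 6.4 mm in a quarter turn and is then free to lift. Up to 180 degrees does no harm.
- wheel: the same wheel; origin under its centre
Things that resemble listed ones, but are neither listed nor needed, are in the scene too. Leave any green or purple look-alike of the wheel alone.

How it is judged:
By the outcome, as a careful person would: the job done as asked, in the order asked, and still so for the second after the job is handed in, while the arm keeps its last pose, push and grip.
It also fails if it takes over 72 s, if anything falls off the work surface, if the arm or the gripper's body presses on something with over 40 N, if the wrist force passes 120 N, or if a joint passes its speed limit or range.

### The arm

A 6-joint arm with a two-finger parallel gripper is mounted at the origin on the work surface. World frame = base frame: x ahead of the robot, y to its left, z up, the work surface at z = 0. Lengths are in mm, angles in rad, forces in N, time in s.
With the tool pointing down it reaches from about 275 to 1000 mm from the base axis. Payload 8.4 kg.
Tool frame: the origin (TCP) lies at the centre of the arm's flange, where the gripper is bolted on; the fingertips stand 173 mm ahead of it and the grasp point (between the pads) lies 155 mm ahead of it; z points along the fingers, y is the direction in which the jaws open and shut (so a half turn about z gives the same grasp; the last joint's range is limited). The gripper opens to 85 mm and grips with 20 to 120 N. Pads are 22 mm wide; open, the fingers measure 114 mm over their backs; the gripper's body (76 mm by 85 mm) begins 54 mm behind the grasp point. The pads swing forward as they close: fully open they stand 13 mm farther back than shut.
Start: joints at [1.227, 0.353, 1.633, -0, 1.155, -0.002], TCP at [209.489, 588.85, 404.681] pointing down, gripper open.
Joint ranges: [-2.63, 2.63], [-0.92, 2.1], [0.06, 2.66], [-1.3, 4.44], [0, 2.69], [-3.02, 3.02]. Speed limits (rad/s): [2.22, 2.22, 2.79, 3.14, 3.14, 3.14].

### API

Orientations are given as [roll, pitch, yaw] about the fixed x, y, z axes, in that order (R = Rz(yaw) Ry(pitch) Rx(roll)).
In Python, from rig import sense, grab_frame, camera_model, sign_off gives the robot as it stands. The module is installed in compiled form; this text tells all that it offers.
- The arm moves only by the tool step_arm, never from a script. Its argument "commands" is a list of rows, each a list of 3 entries, a list of its own where there are three numbers: the shift along the tool's x, y, z in mm, then the turn about the tool's z in rad, then the opening, from 0 (shut) to 1 (fully open). A call has 1 to 20 rows; each row shifts and turns the pose as measured when the row begins, along the tool's axes as they then stand; what a row does not reach is not made up. A row lasts 1/8 s, in which the tool goes at most 62.5 mm and 10.7 degrees, less where a joint would pass 70% of its speed; a pose out of reach is approached as far as the arm can. A call with a gripper value outside its range is refused whole. The fingers move at their own pace and stop on an object; "force" is the grip in N (left out, the last holds). Time passes only in rows, so rows that do not move let the fingers close. It gives the time, the measured TCP pose, the force and the opening at its end, in the units of the state.
- sense(): the state, without advancing time (a new reading comes with each control period).
- grab_frame(name): name is "scene" or "side" or "wrist"; returns the picture (420x560x3 uint8, blue, green, red); there is no depth.
- camera_model(name): a dict with "fx", "fy", "cx", "cy" (pixels), "R" (3x3) and "t" (3): a world point X has camera coordinates R X + t. Camera axes: x right, y down, z forward; pixel columns grow to the right and rows downward; lengths in mm; the calibration is good to about 2 mm. A picture is of the moment at which its call begins: read the wrist's pose just before it. camera_model takes no time and is no camera call; for the wrist camera it gives the pose at the moment of the call.
- sign_off(): hands the job in, once; it reports no verdict.
The state is a dict: "clock": time; "qpos": joint angles; "qvel": joint speeds; "joint_efforts": joint torques, N m; "eef_pos": TCP position; "tcp_rot": TCP orientation; "contact_force": force on the tool from outside, world axes, zero at the start; "wrist_torque": the same for the moment, N m; "opening": opening from 0.0 (shut) to 1.0 (fully open).
Only numpy, scipy, OpenCV 4.12 (cv2) and the standard library are available. Lean on these libraries where they do the work, as an engineer would, in place of code of your own. Each camera call takes 0.05 s, during which the arm holds its last target. There are 200 camera calls.

## Working session

There is one attempt and no reset: what is moved stays moved. The work goes in short steps, Python scripts to look and compute and a tool call to move; the robot and the scene stay as the last step left them, time stands still between calls to the robot, and variables do not carry over. Pictures are saved under pics/ and viewed, about 8 in all and at most 12, crops included, and the job is handed in when it is done.

Besides the shell and the picture viewer there is one more tool, called after ">>>" by a JSON object that holds its "api" and its "payload", one argument or row to a line. step_arm: Moves the arm, as the interface text tells. Its arguments: {"type":"object","properties":{"commands":{"type":"array","items":{"type":"array"}},"force":{"type":"number"}},"required":["commands"]}

```bash
mkdir -p pics; cat > h.py <<'E'
import numpy as np, cv2
from rig import sense, grab_frame, camera_model, sign_off
def ray(m,u,v):
    R=np.array(m["R"]);t=np.array(m["t"])
    return -R.T@t, R.T@np.array([(u-m["cx"])/m["fx"],(v-m["cy"])/m["fy"],1])
def onz(m,u,v,z):
    c,d=ray(m,u,v); return c+d*(z-c[2])/d[2]
def proj(m,X):
    p=np.array(m["R"])@np.array(X)+np.array(m["t"]); return np.array([p[0]/p[2]*m["fx"]+m["cx"],p[1]/p[2]*m["fy"]+m["cy"]])
def tri(*a):
    A=np.zeros((3,3));b=np.zeros(3)
    for m,u,v in a:
        c,d=ray(m,u,v);d/=np.linalg.norm(d);P=np.eye(3)-np.outer(d,d);A+=P;b+=P@c
    return np.linalg.solve(A,b)
E
python3 - <<'E'
from h import *
s=sense();print(s)
for n in("scene","side"):
    m=camera_model(n);print(n,np.round(ray(m,280,210),2),m["fx"])
    cv2.imwrite(f"pics/{n}0.png",cv2.resize(grab_frame(n),(800,600),interpolation=cv2.INTER_CUBIC))
E
```

```text
{'clock': 0.0, 'qpos': array([ 1.22660648e+00,  3.53656052e-01,  1.63418102e+00, -3.75497918e-05,
        1.15518780e+00, -2.41172951e-03]), 'qvel': array([ 4.62987630e-04,  5.85726085e-05, -1.46536695e-04, -9.72094595e-04,
       -1.86246587e-04, -1.55632603e-03]), 'joint_efforts': array([ 5.05125299e-04, -6.05272794e+01, -3.42066193e+01, -3.86557474e-05,
        9.43991763e-03,  1.59151489e-05]), 'eef_pos': array([209.40411421, 588.60836448, 403.9365066 ]), 'tcp_rot': array([-3.14016036e+00,  3.08772460e-05,  2.79982974e+00]), 'contact_force': array([0.53884312, 0.16696177, 0.69783734]), 'wrist_torque': array([ 0.01729172, -0.04021007, -0.01635651]), 'opening': 0.9953314815456705}
scene [[ 1.12383e+03 -3.92360e+02  1.09903e+03]
 [-4.90000e-01  3.20000e-01 -8.10000e-01]] 449.16122366381916
side [[-5.86530e+02 -6.13870e+02  1.16991e+03]
 [ 6.90000e-01  3.80000e-01 -6.20000e-01]] 514.8355932677421
```

View pics/scene0.png

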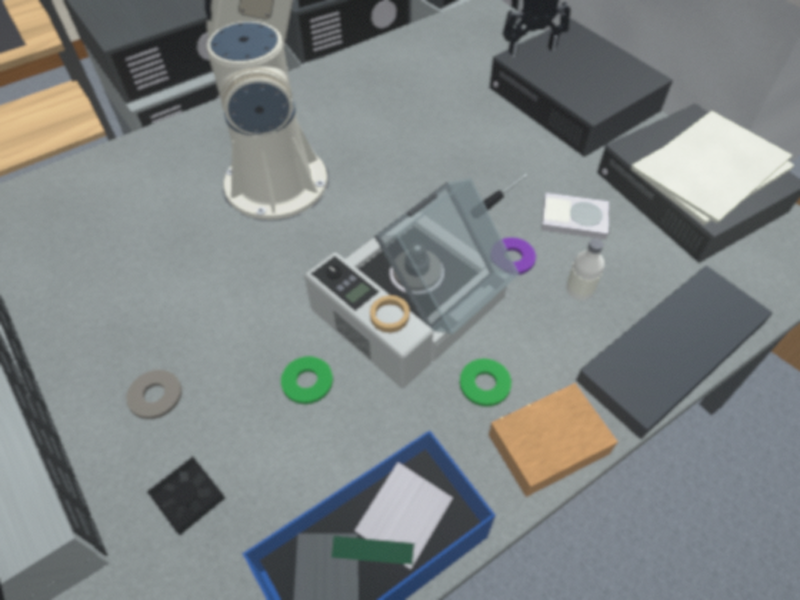

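View pics/side0.png

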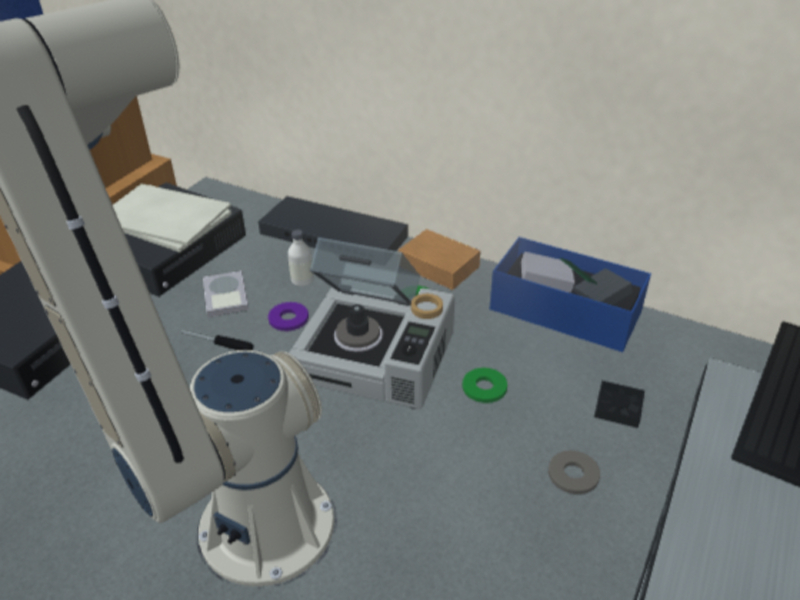

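Candidates in the 800 px views: the only cap-like thing is the dark knob in the bay, scene (418,262) and side (357,320). The wheel look-alikes, green at scene (307,380) and (485,382) and purple at (515,255), are to be left alone. The grey spare wheel is at (155,393). Next I take a close crop.

```bash
python3 - <<'E'
from h import *
a=grab_frame("scene")[120:275,205:375]; b=grab_frame("side")[155:290,195:330]
cv2.imwrite("pics/c1.png",np.hstack([cv2.resize(a,(400,365),interpolation=cv2.INTER_CUBIC),cv2.resize(b,(365,365),interpolation=cv2.INTER_CUBIC)]))
E
```

```text
(no output)
```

View pics/c1.png

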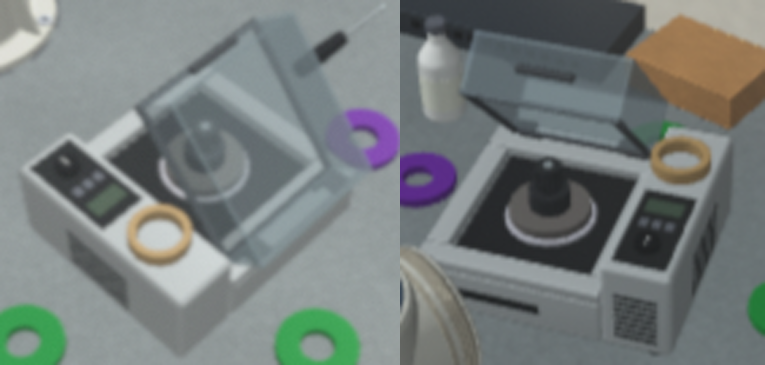

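```bash
cat >> h.py <<'E'
def L(u,v): return (camera_model("scene"),205+u/2.353,120+v/2.353)
def S(u,v): return (camera_model("side"),195+(u-400)/2.704,155+v/2.704)
E
python3 - <<'E'
from h import *
P={}
for n,l,s in [("fi",(70,137),(605,268)),("fo",(22,172),(668,283)),("ro",(180,308),(733,140)),("ri",(228,270),(675,127)),("rimA",(140,103),(600,112)),("rimB",(255,20),(463,88))]:
    print(n,tri(L(*l),S(*s)).round(0), "z130:",onz(*L(*l),130).round(0),onz(*S(*s),130).round(0))
print("wheel side z90",onz(*S(550,211),90).round(0),"scene",onz(*L(204,163),90).round(0))
print("cap top",onz(*S(547,164),150).round(0),onz(*L(206,127),150).round(0))
g=grab_frame("side")
E
```

```text
fi [374. -45. 120.] z130: [381. -47. 130.] [365. -52. 130.]
fo [ 387. -118.  119.] z130: [ 395. -120.  130.] [ 377. -123.  130.]
ro [646. -72. 121.] z130: [650. -74. 130.] [635. -77. 130.]
ri [635.   1. 121.] z130: [640.  -4. 130.] [625.  -3. 130.]
rimA [470.   5. 247.] z130: [384.  51. 130.] [608.  93. 130.]
rimB [442. 175. 245.] z130: [350. 252. 130.] [570. 272. 130.]
wheel side z90 [456.  76.  90.] scene [479.  79.  90.]
cap top [468.  84. 150.] [475.  84. 150.]
```

Machine: yaw about 10°, origin about (472,83). The triangulated rim middle is (456,90,246), so the cover stands at about 50°. I'll turn the tool so that tool y = machine +x and tool x = machine +y, shut the gripper and move to a point in front of the rim.

>>> {"api": "step_arm", "payload": {
  "commands": [
    [[0, 0, 0], 0.176, 0],
    [[0, 0, 0], 0.176, 0],
    [[0, 0, 0], 0.176, 0],
    [[0, 0, 0], 0.176, 0],
    [[0, 0, 0], 0.176, 0],
    [[0, 0, 0], 0.176, 0],
    [[-45, 3, 0], 0, 0],
    [[-45, 3, 0], 0, 0],
    [[-45, 3, 0], 0, 0],
    [[-45, 3, 0], 0, 0],
    [[-45, 3, 0], 0, 0],
    [[-45, 3, 0], 0, 0],
    [[-45, 3, 0], 0, 0],
    [[-45, 3, 0], 0, 0]
  ]
}}

```text
clock: 2.0
eef_pos: [283.3, 227.2, 403.3]
tcp_rot: [3.141, 0.001, 1.713]
contact_force: [1.2, 0.5, -0.4]
opening: -0.0
```

>>> {"api": "step_arm", "payload": {
  "commands": [
    [[-45, 5, 0], -0.03, 0],
    [[-45, 5, 0], 0, 0],
    [[-45, 5, 0], 0, 0],
    [[-40, 5, 0], 0, 0],
    [[0, 30, 0], 0, 0],
    [[0, 0, 0], 0, 0]
  ]
}}

```text
clock: 2.75
eef_pos: [362.4, 54.4, 404.9]
tcp_rot: [3.136, 0.001, 1.739]
contact_force: [0.8, 0.8, -1.0]
opening: 0.004
```

```bash
python3 - <<'E'
from h import *
s=sense();print(s["qpos"].round(2),s["eef_pos"],s["tcp_rot"][2])
c=cv2.resize(grab_frame("side")[120:270,180:340],(426,400),interpolation=cv2.INTER_CUBIC)
w=cv2.resize(grab_frame("wrist"),(374,400*1),interpolation=cv2.INTER_AREA)
cv2.imwrite("pics/c2.png",np.hstack([c,w]))
E
```

```text
[ 0.15 -0.07  2.14 -0.    1.07 -0.02] [362.38000971  54.36581321 404.94646765] 1.7389661489765702
```

View pics/c2.png

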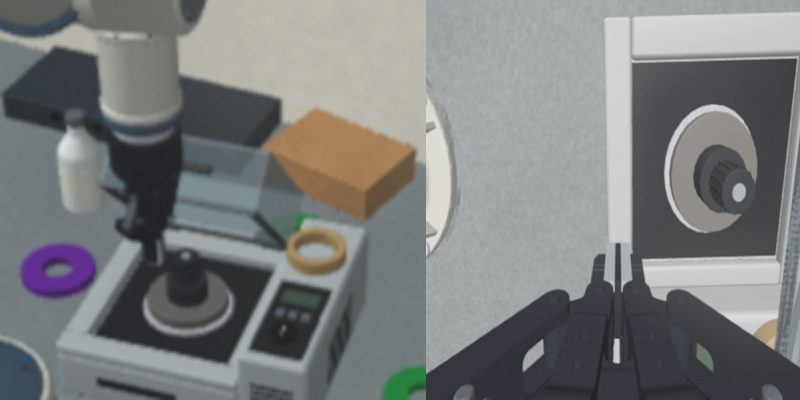

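The side view shows the shut fingers in front of the cover, above the deck. The wrist view shows the cap top at crop (738,190) and the wheel centred at about (712,167). I'll measure both.

```bash
python3 - <<'E'
from h import *
m=camera_model("wrist")
W=lambda u,v,z: onz(m,(u-426)/.668,v/.952,z).round(1)
print("captop",W(738,190,150),"wheel",W(713.5,168,90))
a=W(606,18,85);b=W(609,240,85);print("front edge",a,b,np.degrees(np.arctan2(*(a-b)[1::-1]))) 
E
```

```text
captop [469.   85.6 150. ] wheel [467.9  89.3  90. ]
front edge [329.1 177.6  85. ] [360.    6.3  85. ] 100.22535491877981
```

>>> {"api": "step_arm", "payload": {
  "commands": [
    [[5, 22, 0], 0, 0],
    [[5, 22, 0], 0, 0],
    [[3, 14, 1], 0, 0],
    [[0, 12, 1], 0, 0],
    [[0, 12, 0], 0, 0],
    [[0, 10, 0], 0, 0]
  ]
}}

```text
clock: 3.6
eef_pos: [447.0, 84.9, 401.5]
tcp_rot: [-3.131, 0.001, 1.744]
contact_force: [-22.1, -3.3, 19.1]
opening: -0.001
```

```bash
python3 - <<'E'
from h import *
a=cv2.resize(grab_frame("scene")[100:260,230:390],(400,400),interpolation=cv2.INTER_CUBIC)
w=cv2.resize(grab_frame("wrist"),(400,400),interpolation=cv2.INTER_AREA)
cv2.imwrite("pics/c3.png",np.hstack([a,w]))
E
```

```text
(no output)
```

View pics/c3.png

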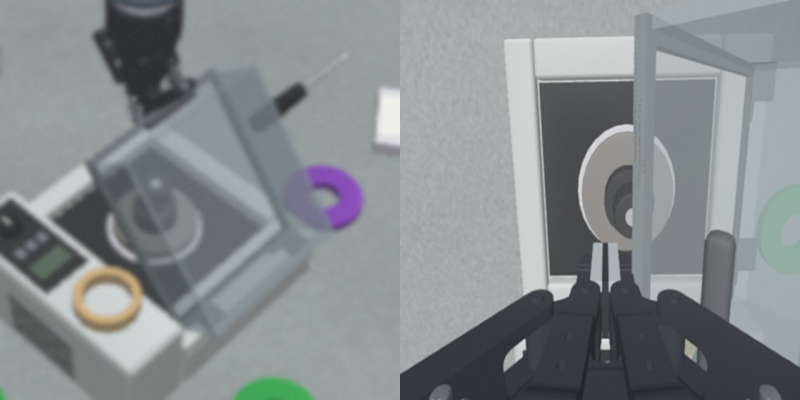

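The linkage knuckles, which are wide in the jaw direction, touch the front wall before the fingertips reach the rim. I'll back off, turn the jaws 90° and meanwhile compute the rim height from this picture.

```bash
cat >> h.py <<'E'
O=np.array([469,86,0.]);c,s_=np.cos(.175),np.sin(.175);RM=np.array([[c,-s_,0],[s_,c,0],[0,0,1]])
def tom(X): return (np.array(X)-O)@RM
def rimfrom(m,u,v):
    C,d=ray(m,u,v);C=tom(C);d=d@RM;h=np.array([120,87.])
    p=C[[0,2]]-h;q=d[[0,2]];r=np.roots([q@q,2*p@q,p@p-210**2])
    for k in r:
        X=C+k*d;print("rim",X.round(0),"angle",np.degrees(np.arctan2(X[2]-87,120-X[0])).round(1))
E
python3 - <<'E'
from h import *
m=camera_model("wrist")
for u,v in((637,20),(634,150),(634,290)): rimfrom(m,(u-400)*1.4,v*1.05)
print(tom(sense()["eef_pos"]))
E
```

```text
rim [  29.  166. -102.] angle -64.2
rim [ -8.  92. 253.] angle 52.4
rim [  28.   10. -102.] angle -64.0
rim [ -8.  54. 253.] angle 52.4
rim [  34. -197. -105.] angle -65.8
rim [ -7.   4. 254.] angle 52.8
[-20.60237006   2.67339711 401.62471367]
```

>>> {"api": "step_arm", "payload": {
  "commands": [
    [[0, -20, -3], 0, 0],
    [[0, -20, 0], 0, 0],
    [[0, 0, 0], 0.18, 0],
    [[0, 0, 0], 0.18, 0],
    [[0, 0, 0], 0.18, 0],
    [[0, 0, 0], 0.18, 0],
    [[0, 0, 0], 0.18, 0],
    [[0, 0, 0], 0.18, 0],
    [[0, 0, 0], 0.18, 0],
    [[0, 0, 0], 0.18, 0],
    [[0, 0, 0], 0.13, 0]
  ]
}}

```text
clock: 5.08
eef_pos: [397.2, 75.4, 405.3]
tcp_rot: [3.14, 0.004, 0.122]
contact_force: [-1.5, 0.2, 0.2]
opening: -0.006
```

>>> {"api": "step_arm", "payload": {
  "commands": [
    [[15, 0, -3], -0.05, 0],
    [[15, 0, -2], 0, 0],
    [[12, 0, 0], 0, 0],
    [[8, 0, 0], 0, 0],
    [[8, 0, 0], 0, 0],
    [[8, 0, 0], 0, 0]
  ]
}}

```text
clock: 5.82
eef_pos: [459.5, 85.3, 409.7]
tcp_rot: [3.14, 0.014, 0.169]
contact_force: [-12.8, -2.1, 12.0]
opening: -0.003
```

```bash
python3 - <<'E'
from h import *
print(tom(sense()["eef_pos"]))
E
```

```text
[ -9.49979216   1.01909489 409.68677899]
```

>>> {"api": "step_arm", "payload": {
  "commands": [
    [[4, 0, -6], 0, 0],
    [[8, 0, -6], 0, 0],
    [[8, 0, -5], 0, 0],
    [[8, 0, -5], 0, 0],
    [[8, 0, -4], 0, 0],
    [[8, 0, -4], 0, 0]
  ]
}}

```text
clock: 6.58
eef_pos: [504.5, 93.3, 438.1]
tcp_rot: [3.141, 0.023, 0.169]
contact_force: [-3.8, -0.0, -2.5]
opening: -0.004
```

```bash
python3 - <<'E'
from h import *
s=sense();print(tom(s["eef_pos"]),s["contact_force"]@RM)
w=cv2.resize(grab_frame("wrist"),(400,400),interpolation=cv2.INTER_AREA)
a=cv2.resize(grab_frame("scene")[100:260,230:390],(400,400),interpolation=cv2.INTER_CUBIC)
cv2.imwrite("pics/c4.png",np.hstack([a,w]))
E
```

```text
[ 36.25070889   1.05251672 438.09428763] [-3.73007501  0.61767854 -2.48247456]
```

View pics/c4.png

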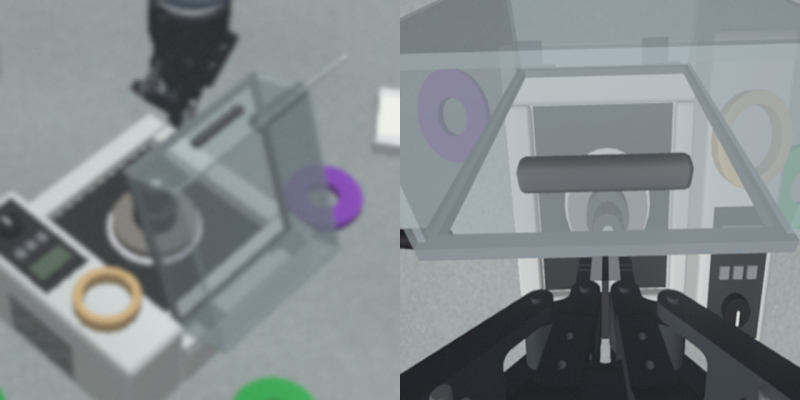

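```bash
python3 - <<'E'
from h import *
m=camera_model("wrist")
for v in(235,245,255): rimfrom(m,(500-400)*1.4,v*1.05)
E
```

```text
rim [-63. 177. -16.] angle -29.3
rim [ 56.  50. 287.] angle 72.4
rim [-71. 173.  -1.] angle -24.9
rim [ 52.  51. 286.] angle 71.1
rim [-77. 168.  14.] angle -20.3
rim [ 47.  52. 284.] angle 69.7
```

>>> {"api": "step_arm", "payload": {
  "commands": [
    [[9, 0, -3], 0, 0],
    [[9, 0, -3], 0, 0],
    [[9, 0, -2], 0, 0],
    [[9, 0, -2], 0, 0],
    [[9, 0, -1], 0, 0],
    [[9, 0, -1], 0, 0],
    [[9, 0, 0], 0, 0],
    [[9, 0, 0], 0, 0],
    [[9, 0, 0], 0, 0],
    [[9, 0, 1], 0, 0],
    [[9, 0, 1], 0, 0],
    [[9, 0, 2], 0, 0]
  ]
}}

```text
clock: 8.18
eef_pos: [619.3, 112.9, 445.7]
tcp_rot: [3.141, 0.018, 0.169]
contact_force: [-3.6, -0.9, 2.4]
opening: 0.003
```

```bash
python3 - <<'E'
from h import *
s=sense();print(tom(s["eef_pos"]),s["contact_force"]@RM)
E
```

```text
[1.52697139e+02 3.44414758e-01 4.45714706e+02] [-3.70546667 -0.2210249   2.42856512]
```

>>> {"api": "step_arm", "payload": {
  "commands": [
    [[9, 0, 2], 0, 0],
    [[8, 0, 2], 0, 0],
    [[4, 0, 1], 0, 0],
    [[0, 0, 0], 0, 0]
  ]
}}

```text
clock: 8.68
eef_pos: [642.1, 116.7, 439.2]
tcp_rot: [3.141, 0.018, 0.169]
contact_force: [-0.7, -0.7, 0.6]
opening: -0.003
```

```bash
python3 - <<'E'
from h import *
s=sense();print(tom(s["eef_pos"]),s["contact_force"]@RM)
m=camera_model("wrist");g=grab_frame("wrist")
# expected rim rows for angles, at machine y=60
for a in(104,107,110,113):
    t=np.radians(a);X=np.array([120-210*np.cos(t),60,87+210*np.sin(t)]);Y=X*[1,-1,1]
    print(a,proj(m,RM@X+O).round(0),proj(m,RM@Y+O).round(0))
cv2.imwrite("pics/c5.png",g)
E
```

```text
[1.75789434e+02 1.15722754e-01 4.39191040e+02] [-0.84661597 -0.52822778  0.61304357]
104 [113. 316.] [457. 314.]
107 [113. 285.] [457. 283.]
110 [113. 253.] [456. 251.]
113 [114. 222.] [454. 220.]
```

View pics/c5.png

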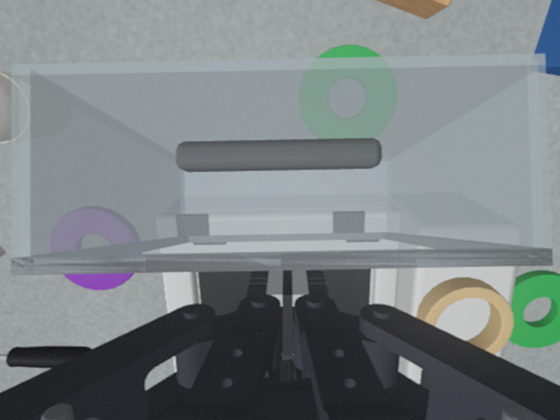

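The cover is about 109.5° open and the push force has fallen to about 0. Next I back away, turn the jaws to mid-range and open them.

>>> {"api": "step_arm", "payload": {
  "commands": [
    [[-30, 0, 0], 0, 0],
    [[-45, 0, 0], 0, 0.5],
    [[-45, 0, 0], 0, 1],
    [[-45, 0, 0], 0, 1],
    [[0, 0, 0], -0.18, 1],
    [[0, 0, 0], -0.18, 1],
    [[0, 0, 0], -0.18, 1],
    [[0, 0, 0], -0.18, 1],
    [[0, 0, 0], -0.18, 1],
    [[0, 0, 0], -0.18, 1],
    [[0, 0, 0], -0.18, 1],
    [[0, 0, 0], -0.18, 1],
    [[0, 0, 0], -0.12, 1],
    [[0, 0, 0], 0, 1]
  ]
}}

```text
clock: 10.48
eef_pos: [473.3, 86.0, 444.9]
tcp_rot: [-3.139, 0.006, 1.778]
contact_force: [0.2, 0.3, -0.5]
opening: 0.997
```

```bash
python3 - <<'E'
from h import *
s=sense();print(s["qpos"].round(2),tom(s["eef_pos"]),s["tcp_rot"])
m=camera_model("wrist");g=grab_frame("wrist")
print(proj(m,[469,86,150]))
cv2.imwrite("pics/c6.png",np.hstack([cv2.resize(g,(460,345)),cv2.resize(grab_frame("scene")[90:260,230:400],(340,345),interpolation=cv2.INTER_CUBIC)]))
E
```

```text
[ 0.18  0.09  1.88 -0.01  1.17 -0.03] [  4.26309412  -0.73875161 444.93671819] [-3.13909853  0.00555609  1.77840506]
[281.00717189 200.15606957]
```

View pics/c6.png

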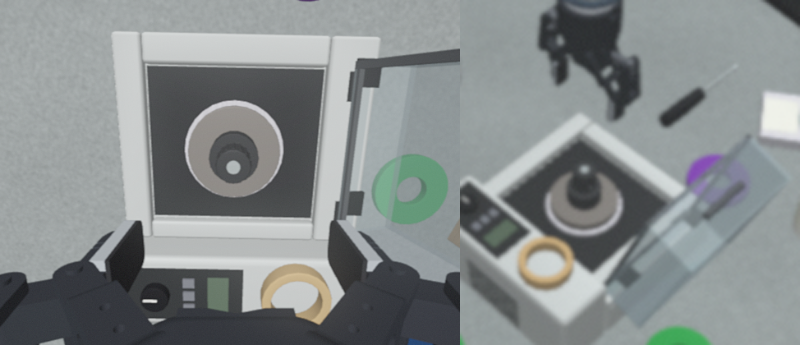

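```bash
python3 - <<'E'
from h import *
m=camera_model("wrist");k=560/460
p=sense()["eef_pos"]
for u,v,z in((233.5,167,150),(234.5,149.5,90)):
    X=onz(m,u*k,v*k,z);d=X-p;y=1.778
    print(X,"tool dx,dy",d[:2]@[np.cos(y),np.sin(y)],d[:2]@[np.sin(y),-np.cos(y)])
E
```

```text
[471.70141562  84.2554183  150.        ] tool dx,dy -1.4129187419658793 -1.9604001301858767
[471.38816135  88.31422293  90.        ] tool dx,dy 2.623512095139557 -1.4319595826132485
```

>>> {"api": "step_arm", "payload": {
  "commands": [
    [[0, -2, 30], 0, 1],
    [[0, 0, 35], 0, 1],
    [[0, 0, 35], 0, 1],
    [[0, 0, 25], 0, 1],
    [[0, 0, 15], 0, 1],
    [[0, 0, 6], 0, 1],
    [[0, 0, 0], 0, 1]
  ],
  "force": 40
}}

```text
clock: 11.45
eef_pos: [472.7, 84.8, 296.8]
tcp_rot: [3.138, 0.006, 1.762]
contact_force: [-0.2, -0.2, 0.3]
opening: 1.001
```

```bash
python3 - <<'E'
from h import *
s=sense();print(s["eef_pos"],s["tcp_rot"],s["contact_force"])
E
```

```text
[472.68979606  84.80661275 296.84885479] [3.13795906 0.00601671 1.76215669] [-0.20222801 -0.23572211  0.33144593]
```

>>> {"api": "step_arm", "payload": {
  "commands": [
    [[1.5, -1.5, 3], 0, 1],
    [[0, 0, 0], 0, 0],
    [[0, 0, 0], 0, 0],
    [[0, 0, 0], 0, 0],
    [[0, 0, 0], 0, 0],
    [[0, 0, 0], 0, 0],
    [[0, 0, 0], 0, 0]
  ],
  "force": 40
}}

```text
clock: 12.32
eef_pos: [470.9, 86.1, 295.9]
tcp_rot: [3.136, 0.006, 1.762]
contact_force: [-1.1, -0.5, 0.8]
opening: 0.363
```

>>> {"api": "step_arm", "payload": {
  "commands": [
    [[0, 0, 0], -0.1, 0],
    [[0, 0, 0], -0.1, 0],
    [[0, 0, 0], -0.1, 0],
    [[0, 0, 0], 0, 0]
  ],
  "force": 50
}}

```text
clock: 12.82
eef_pos: [470.5, 85.9, 295.8]
tcp_rot: [3.14, 0.006, 2.068]
contact_force: [-1.7, -0.1, 0.9]
opening: 0.358
```

```bash
python3 - <<'E'
from h import *
s=sense();print(s["eef_pos"],s["tcp_rot"],s["contact_force"],s["wrist_torque"])
E
```

```text
[470.45543629  85.93588936 295.83118542] [3.1397175 0.0064828 2.0681288] [-1.71512359 -0.0600361   0.93663348] [ 0.21033148 -0.02577389  0.09925394]
```

>>> {"api": "step_arm", "payload": {
  "commands": [
    [[0, 0, -1], -0.15, 0],
    [[0, 0, -0.6], -0.15, 0],
    [[0, 0, -0.6], -0.15, 0],
    [[0, 0, 0], 0, 0]
  ]
}}

```text
clock: 13.32
eef_pos: [468.1, 86.8, 295.9]
tcp_rot: [-3.139, -0.002, 2.515]
contact_force: [-0.4, -2.2, 5.1]
opening: 0.357
```

```bash
python3 - <<'E'
from h import *
s=sense();print(s["eef_pos"],s["tcp_rot"],s["contact_force"],s["wrist_torque"])
m=camera_model("wrist");g=grab_frame("wrist")
cv2.imwrite("pics/c7.png",g)
E
```

```text
[468.06961252  86.83027861 295.87165846] [-3.13889717e+00 -1.93554951e-03  2.51503852e+00] [-0.37512355 -2.16013246  5.11206067] [-0.41614686  0.04915755 -0.32113433]
```

View pics/c7.png

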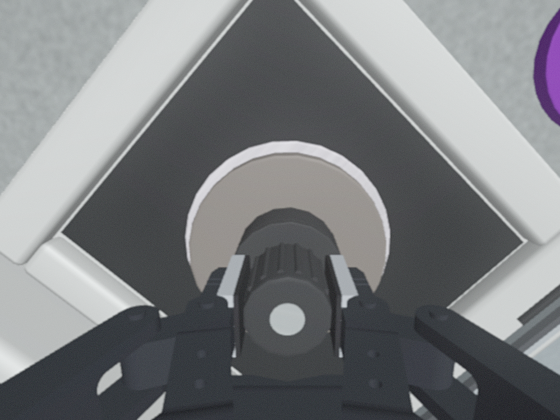

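>>> {"api": "step_arm", "payload": {
  "commands": [
    [[0, 0, -2.5], 0, 0],
    [[0, 0, 0], 0, 0]
  ]
}}

```text
clock: 13.62
eef_pos: [468.1, 86.8, 295.9]
tcp_rot: [-3.139, -0.002, 2.509]
contact_force: [-3.2, 0.0, 12.8]
opening: 0.355
```

```bash
python3 - <<'E'
from h import *
s=sense();print(s["eef_pos"],s["tcp_rot"],s["contact_force"],s["wrist_torque"],s["opening"])
E
```

```text
[468.13217504  86.83770553 295.88505812] [-3.13882092e+00 -1.74983584e-03  2.50926524e+00] [-3.21896501  0.02047653 12.7615534 ] [ 0.09864418  0.50876175 -0.04848713] 0.3547994286597264
```

>>> {"api": "step_arm", "payload": {
  "commands": [
    [[0, 0, 0], 0.17, 0],
    [[0, 0, 0], 0.17, 0],
    [[0, 0, 0], 0.17, 0],
    [[0, 0, -1], 0.17, 0],
    [[0, 0, -1], 0.17, 0],
    [[0, 0, -1], 0.17, 0],
    [[0, 0, 0], 0, 0]
  ]
}}

```text
clock: 14.5
eef_pos: [469.5, 87.8, 299.2]
tcp_rot: [3.141, 0.0, 1.448]
contact_force: [2.5, -0.1, -5.5]
opening: 0.354
```

```bash
python3 - <<'E'
from h import *
s=sense();print(s["eef_pos"],s["tcp_rot"],s["contact_force"],s["wrist_torque"],s["opening"])
E
```

```text
[469.51386546  87.82368976 299.15316417] [3.14079282e+00 1.07995614e-04 1.44822896e+00] [ 2.53443487 -0.07936446 -5.52976219] [ 0.10227482 -0.31443149 -0.08351339] 0.35386820064689617
```

>>> {"api": "step_arm", "payload": {
  "commands": [
    [[0, 0, -0.5], 0.17, 0],
    [[0, 0, -0.7], 0.17, 0],
    [[0, 0, -0.7], 0.17, 0],
    [[0, 0, -0.7], 0.17, 0],
    [[0, 0, -0.7], 0.17, 0],
    [[0, 0, -0.7], 0.17, 0],
    [[0, 0, 0], 0, 0]
  ]
}}

```text
clock: 15.38
eef_pos: [471.8, 87.5, 303.9]
tcp_rot: [3.137, -0.006, 0.418]
contact_force: [-0.8, -0.8, -1.5]
opening: 0.352
```

```bash
python3 - <<'E'
from h import *
s=sense();print(s["eef_pos"],s["tcp_rot"],s["contact_force"],s["wrist_torque"],s["opening"])
E
```

```text
[471.79669402  87.52960153 303.94934369] [ 3.13698365 -0.00606368  0.41755345] [-0.79505148 -0.82172199 -1.46770175] [-0.02072595 -0.04454692  0.02776587] 0.3520158482012214
```

It is free: the cap has risen about 8 mm and the load is about its own weight. I'll lift it gently.

>>> {"api": "step_arm", "payload": {
  "commands": [
    [[0, 0, -4], 0, 0],
    [[0, 0, -5], 0, 0],
    [[0, 0, -8], 0, 0],
    [[0, 0, -12], 0, 0],
    [[0, 0, -15], 0, 0],
    [[0, 0, -18], 0, 0],
    [[0, 0, -18], 0, 0],
    [[0, 0, -15], 0, 0],
    [[0, 0, -10], 0, 0],
    [[0, 0, 0], 0, 0],
    [[0, 0, 0], 0, 0]
  ]
}}

```text
clock: 16.75
eef_pos: [470.7, 87.6, 417.9]
tcp_rot: [3.136, -0.009, 0.429]
contact_force: [-0.2, -0.2, -0.8]
opening: 0.354
```

```bash
python3 - <<'E'
from h import *
s=sense();print(s["eef_pos"],s["tcp_rot"],s["contact_force"],s["wrist_torque"],s["opening"],abs(s["qvel"]).max())
w=cv2.resize(grab_frame("wrist"),(400,300),interpolation=cv2.INTER_AREA)
a=cv2.resize(grab_frame("scene")[90:270,220:400],(300,300),interpolation=cv2.INTER_CUBIC)
b=cv2.resize(grab_frame("side")[110:290,170:350],(300,300),interpolation=cv2.INTER_CUBIC)
cv2.imwrite("pics/c8.png",np.vstack([np.hstack([a,b]),np.hstack([w,np.zeros((300,200,3),np.uint8)])]))
E
```

```text
[470.68026102  87.63853862 417.93001769] [ 3.13597263 -0.00867587  0.42922755] [-0.24154516 -0.23058523 -0.81474578] [ 0.00131078 -0.01387995 -0.05813329] 0.3537956010885088 0.002587418059775855
```

View pics/c8.png

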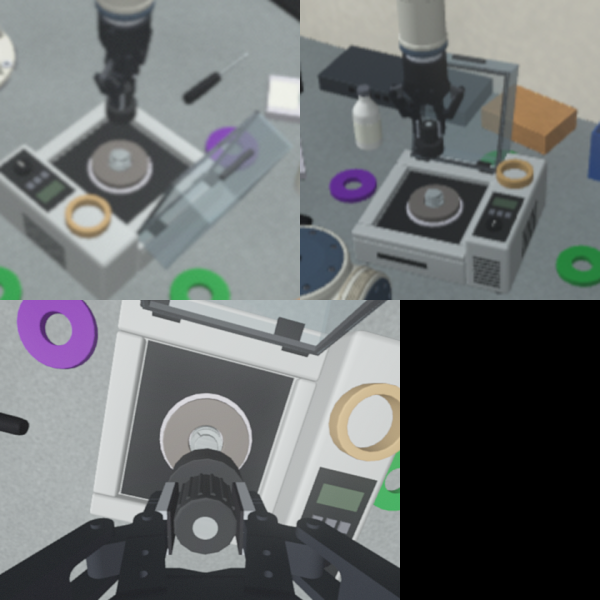

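The views show the cap upright in the jaws about 12 cm up, the wheel seated with the spindle stub bare, the cover standing open, and the tape and driver where they were. I'm handing it in.

```bash
python3 -c "
from h import *
print(sign_off())"
```

```text
the job is handed in; nothing more can be done
None
```

The job is handed in at about 17 s of the 72 s allowed. The cover is folded back, and the cap is off and held still in the gripper.

- **Cover:** I pushed it open by its free rim from about 52° to about 109.5°, measured from the wrist camera and good to about 1.5°. It stayed there after I let go. My first push touched the cover's front wall with the gripper linkage at about 29 N, so I backed off, turned the jaws 90° and pushed again.
- **Cap:** I turned it about 43° counter-clockwise. It did not climb and resisted lifting, though the torque readings on that turn were ambiguous. Clockwise it rose about 8 mm over 120° and came free, so the thread is left-handed.
- **Last checks:** The tool is about 122 mm above where it gripped the cap, and it is still. The load is about 0.8 N, which fits the cap's weight. In the pictures the cap is upright, the wheel is still seated, and the tape, driver, cleaner and look-alike wheels are where they were. The drive, fan and spare wheel were outside or barely inside those last crops, so I did not re-check them; the arm did not go near the fan or the spare wheel.

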